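# Hold a bayonet pressure cap at its vent position

## Robot

A 6-joint arm with a two-finger parallel gripper is mounted at the origin on the work surface. World frame = base frame: x ahead of the robot, y to its left, z up, the work surface at z = 0. Lengths are in m, angles in rad, forces in N, time in s.
With the tool pointing down it reaches from about 0.35 to 0.975 m from the base axis. Payload 4.9 kg.
Tool frame: the origin (TCP) lies at the very end of the fingers, on their centre line; the grasp point (between the pads) lies 19 mm behind it (manip.hold_point_z is the distance from the TCP to the grasp point, in m); z points along the fingers, x is the direction in which the jaws open and shut, and the axes are right-handed (so a half turn about z gives the same grasp; the last joint's range is limited). The gripper opens to 85 mm and grips with 20 to 120 N. Pads are 22 mm wide; open, the fingers measure 114 mm over their backs; the gripper's body (76 mm by 85 mm) begins 54 mm behind the grasp point. The pads swing forward as they close: fully open they stand 13 mm farther back than shut.
Start: joints at [1.073, 0.053, 1.613, -0, 1.476, -0.119], TCP at [0.231, 0.581, 0.231] pointing down, gripper open.
Joint ranges: [-3.01, 3.01], [-1.01, 2.22], [0.06, 2.58], [-1.02, 4.17], [0.09, 2.62], [-3.14, 3.14]. Speed limits (rad/s): [2.57, 2.57, 3.14, 3.14, 3.14, 3.14].

## Interface

Orientations are given as a unit quaternion [w, x, y, z].
In Python, from plant import manip gives the robot as it stands.
- The arm moves only by the shell command python3 -m handwheel 'ROWS' [OPENING]. ROWS is JSON, a list of rows, each an object of numbers: "dx", "dy", "dz": the shift along the tool's x, y, z in m; "ax", "ay", "az": the turn, a rotation vector about the tool's x, y, z in rad. In form: [{"dx": .., "dy": .., "dz": .., "ax": .., "ay": .., "az": ..}, ...]. A call has 1 to 5 rows; each row is the pose to reach, as a shift and turn from the pose commanded when the call began, along the tool's axes at that moment; what a row does not reach only later rows make up. A row lasts 1/8 s, in which the tool goes at most 62.5 mm and 10.7 degrees, less where a joint would pass 70% of its speed; a pose out of reach is approached as far as the arm can. A call with a gripper value outside its range is refused whole. OPENING is the closure in counts, from 0 (fully open) to 255 (shut), set as the call begins (- or left out, the last holds). The fingers move at their own pace and stop on an object; the grip force is fixed at half the most. Time passes only in rows, so rows that repeat a pose let the fingers close. It gives the time, the measured TCP pose, the force and the opening at its end, in the units of the state.
- manip.state(): the state, without advancing time (a new reading comes with each control period).
- manip.grab_frame(name): name is "side" or "top"; returns a dict with "image" (400x640x3 uint8, blue, green, red), "z_map" (400x640 float32, m along the optical axis (not along the pixel's ray), 0 where there is no reading), "K" (3x3 intrinsics, pixels), "xyz" and "rotation" of the camera in the world. Camera axes: x right, y up, looking along -z (the intrinsics and any distortion apply to the point x, -y, -z); pixel columns grow to the right and rows downward; lengths in m; the calibration is good to about 2 mm. A picture is of the moment at which its call begins.
- manip.job_done(): hands the job in, once; it reports no verdict.
The state is a dict: "time": time; "joint_pos": joint angles; "joint_vel": joint speeds; "joint_efforts": joint torques, N m; "tool_pos": TCP position; "tool_rot": TCP orientation; "contact_force": force on the tool from outside, world axes, zero at the start; "ft_torque": the same for the moment, N m; "gripper_width": opening from 0.0 (shut) to 1.0 (fully open).
Only numpy, scipy, OpenCV 4.12 (cv2) and the standard library are available. Lean on these libraries where they do the work, as an engineer would, in place of code of your own. Each camera call takes 0.05 s, during which the arm holds its last target.

## Task

Fit the bayonet cap into the filler neck on the parts bench: set it fully home with its pointer at the single-rib start mark, then twist it clockwise (seen from above) to the double-rib vent mark, halfway to the lock, never so far that it clicks into the lock. The cap springs back if let go, so finish while still holding it in the gripper, seated, with the pointer held steady at the vent mark; leave everything else on the bench where it is.

Things in the scene. Friction and masses are not known exactly. Their poses are not given: they have to be found in the camera images.
- cap: Bayonet cap, bare steel, about 400 g, upright on the bench. Origin: centre of the spigot's underside, z up, x towards the pointer. Spigot 37 mm wide, z 0-12 mm, chamfered 2 mm; two lugs at +x and -x reach 25 mm from the axis, each 12 mm wide, z 2.5-6.5; disc 68 mm wide, z 12-18. A single 6 mm wide pointer ear sticks out of the disc's rim at +x.
- cap_grip (a point): Point on the cap's axis, 41 mm above the cap's origin, in the upright grip bar on the disc: bar 46 mm long (along the cap's x, in line with the pointer), 14 mm thick (y), 18 to 52 mm above the cap's origin.
- cap_pointer (a point): Tip of the cap's pointer: 44 mm out along the cap's x, 15 mm above the cap's origin.
- neck: Filler neck fixed to the bench: round aluminium barrel, 74 mm wide, 80 mm high, on a round base 130 mm wide; a 124 mm round shoulder, top 74 mm up, carries the marks; hose stub low on one side. Origin: on the axis, underside of the base; z up, x towards the start mark. With the cap home its disc rests on the lip, cap origin 68 mm above this origin on the same axis.
- mouth (a point): Centre of the mouth, level with the lip's top, 80 mm above the bench. Octagonal hole 41 mm across flats in a 4 mm lip, with two slots at the neck's +x and -x for the lugs, 17 mm wide, reaching 28 mm from the axis. The cap enters with its pointer within about 6 degrees of the start mark, then its lugs turn under the lip with 1.5 mm of play up and down.
- start_mark (a point): Point where the pointer's tip belongs when the cap is inserted: 44 mm from the neck's axis on its +x side, 83 mm up. Just outside it stands the single 5 mm wide rib (47 to 61 mm from the axis, top 82 mm up).
- half_mark (a point): Vent position: where the pointer's tip is to be held, 44 mm from the axis, 45 degrees clockwise (from above) of the start mark, 83 mm up. Just outside it a pair of ribs like the start mark's; the pointer belongs between them. From 6 degrees of twist on a return spring (0.06 N m, 0.13 N m here) turns the cap back if let go.
- lock_mark (a point): Where the pointer's tip would be when locked: 90 degrees clockwise from the start mark, 44 mm from the axis; just outside it a 20 mm wide rib, just past it an end stop. The pointer meets the sprung pin of the lock catch from about 72 degrees on.
- plug: Bystander: steel screw plug with a hexagonal knob and no pointer or lugs, 64 mm in diameter, 42 mm high. Origin: centre of its underside. It may lie where the cap lies in another start.
- bearing: Bystander: steel ring 72 mm in diameter, 40 mm bore, 18 mm high. Origin: centre of its underside. It may lie where the cap lies in another start.
- carton_small: Bystander: brown carton 90 x 70 x 50 mm. Origin: centre of its underside.
- carton_white: Bystander: white carton 100 x 75 x 45 mm. Origin: centre of its underside.
- driver: Bystander: screwdriver with a black handle, lying on the bench. Origin: under its middle.
- cup: Bystander: grey plastic cup 70 mm in diameter, 75 mm high. Origin: centre of its underside.
- clutch_ring: Bystander: dark steel ring 110 mm in diameter, 84 mm bore, 8 mm high. Origin: centre of its underside.
Mind the look-alikes: they are no part of the job. What is shaped like the cap but orange is not meant.

How it is judged:
By the outcome, as a careful person would: the job done as asked, in the order asked, and still so for the second after the job is handed in, while the arm keeps its last pose, push and grip.
It also fails if it takes over 42 s, if anything falls off the work surface, if the arm or the gripper's body presses on something with over 40 N, if the wrist force passes 120 N, or if a joint passes its speed limit or range.

## Working session

There is one attempt and no reset: what is moved stays moved. The work goes in short steps, Python scripts to look and compute and a shell command to move; the robot and the scene stay as the last step left them, time stands still between calls to the robot, and variables do not carry over. Pictures are saved under pics/ and viewed, and the job is handed in when it is done.

```bash
ls; mkdir -p pics; python3 - <<'E'
from plant import manip
import cv2,numpy as np
print(manip.state(), manip.hold_point_z)
for n in("side","top"):
    f=manip.grab_frame(n); cv2.imwrite(f"pics/{n}0.png",f["image"]); np.savez(f"{n}0.npz",**f)
    print(n,f["K"],f["xyz"],f["rotation"],[k for k in f])
E
```

```text
pics
{'time': 0.0, 'joint_pos': array([ 1.07297817e+00,  5.33658513e-02,  1.61430539e+00,  1.60968045e-05,
        1.47595831e+00, -1.19004892e-01]), 'joint_vel': array([ 0.00082152, -0.00100881, -0.00175361, -0.0016479 ,  0.00166553,
        0.00200764]), 'joint_efforts': array([ 2.23386582e-03, -3.93675649e+01, -3.70182931e+01,  4.37884012e-05,
        6.87388223e-03, -1.53789489e-05]), 'tool_pos': array([0.23083839, 0.58014577, 0.23005062]), 'tool_rot': array([ 4.60455971e-04,  8.27592332e-01,  5.61328687e-01, -9.08448214e-04]), 'contact_force': array([ 0.44204223, -0.24443733,  0.54582723]), 'ft_torque': array([-0.04249281, -0.03297415, -0.02806744]), 'gripper_width': 1.0004881423254732} 0.0187
side [[479.35085313   0.         314.64806558]
 [  0.         479.35085313 202.46560865]
 [  0.           0.           1.        ]] [-0.08139637 -0.78316697  0.86446977] [ 0.8518005   0.41438924 -0.14107925 -0.28777441] ['image', 'z_map', 'K', 'xyz', 'rotation']
top [[512.52476983   0.         339.22630138]
 [  0.         512.52476983 208.24045911]
 [  0.           0.           1.        ]] [0.40634827 0.00268514 1.22171101] [ 0.71006328  0.0453688  -0.03317018 -0.70189141] ['image', 'z_map', 'K', 'xyz', 'rotation']
```

View pics/top0.png

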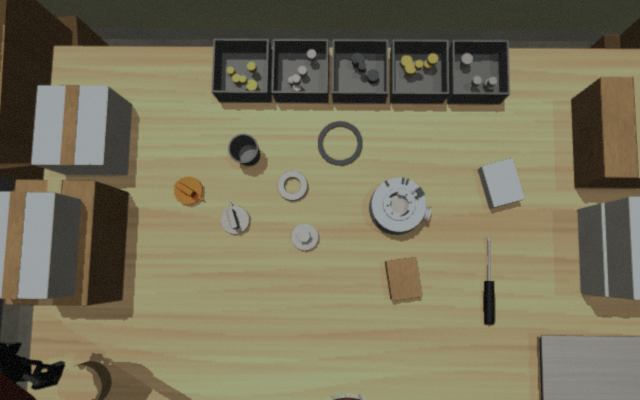

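View pics/side0.png

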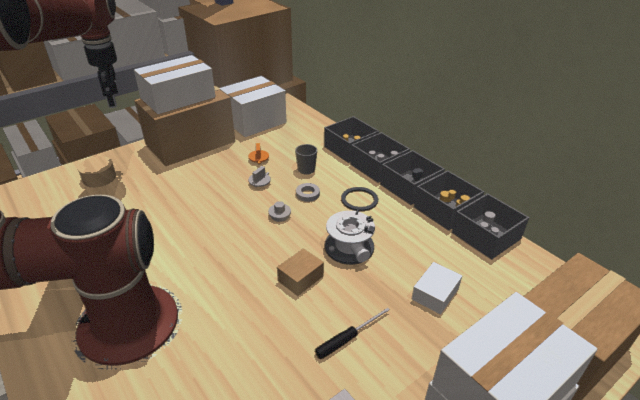

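Candidates in the top view are steel with an upright bar at (235,220), an orange look-alike at (188,191), the hex-knob plug at (305,237) and the bearing at (293,186). I choose (235,220), since it is bare steel with a bar and pointer. The neck is at (399,206). Next I check this in close crops.

```bash
python3 - <<'E'
import cv2,numpy as np
t=np.load("top0.npz")["image"]; s=np.load("side0.npz")["image"]
a=cv2.resize(t[195:250,205:265],(400,367),interpolation=cv2.INTER_CUBIC)
b=cv2.resize(t[165:247,360:442],(400,400),interpolation=cv2.INTER_CUBIC)
a=cv2.copyMakeBorder(a,0,33,0,0,0)
cv2.imwrite("pics/crop_t.png",np.hstack([a,b]))
a=cv2.resize(s[150:200,235:285],(400,400),interpolation=cv2.INTER_CUBIC)
b=cv2.resize(s[200:265,317:382],(400,400),interpolation=cv2.INTER_CUBIC)
cv2.imwrite("pics/crop_s.png",np.hstack([a,b]))
E
```

```text
(no output)
```

View pics/crop_t.png

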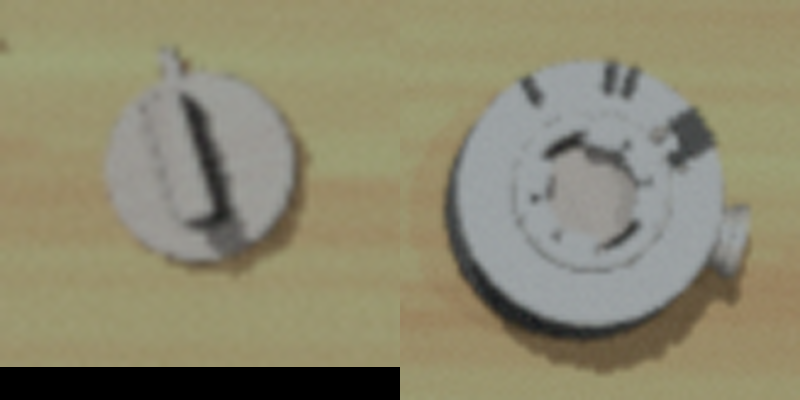

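View pics/crop_s.png

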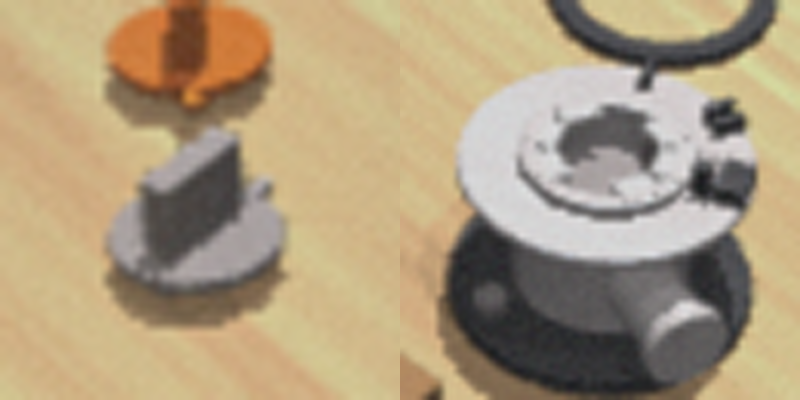

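The crops confirm the choice: a steel disc with an upright bar and one pointer ear at about (231,203) in the top view. On the neck the single rib is at about (387,183), the double rib at about (405,181) and the wide lock rib at about (419,194). Now I measure.

```bash
cat > h.py <<'E'
import numpy as np, cv2
from scipy.spatial.transform import Rotation as R
from scipy.optimize import least_squares
def rot(f):
    q=f["rotation"]; return R.from_quat([q[1],q[2],q[3],q[0]]).as_matrix()
def cloud(f):
    h,w=f["z_map"].shape; v,u=np.mgrid[:h,:w]; z=f["z_map"]; K=f["K"]
    d=np.stack([(u-K[0,2])/K[0,0]*z,-(v-K[1,2])/K[1,1]*z,-z],-1)
    return d@rot(f).T+f["xyz"]
def ray(f,uv,z):
    K=f["K"]; uv=np.atleast_2d(uv).astype(float)
    d=np.stack([(uv[:,0]-K[0,2])/K[0,0],-(uv[:,1]-K[1,2])/K[1,1],-np.ones(len(uv))],1)@rot(f).T
    return f["xyz"]+d*((z-f["xyz"][2])/d[:,2:])
def proj(f,p):
    c=(np.atleast_2d(p)-f["xyz"])@rot(f); K=f["K"]
    return np.stack([K[0,0]*c[:,0]/-c[:,2]+K[0,2],K[1,1]*-c[:,1]/-c[:,2]+K[1,2]],1)
def circ(p,r=None):
    p=p[:,:2]
    if r: g=lambda x:np.hypot(*(p-x).T)-r
    else: g=lambda x:np.hypot(*(p-x[:2]).T)-x[2]
    x0=list(p.mean(0))+([] if r else [0.03])
    return least_squares(g,x0,loss="soft_l1",f_scale=.001).x
E
python3 - <<'E'
from h import *
for n,bc,bn in (("top",(205,195,265,250),(355,160,445,250)),("side",(235,150,285,200),(317,200,390,275))):
    f=dict(np.load(n+"0.npz")); C=cloud(f); im=f["image"]; hsv=cv2.cvtColor(im,cv2.COLOR_BGR2HSV)
    for b,nm in((bc,"cap"),(bn,"neck")):
        sl=np.s_[b[1]:b[3],b[0]:b[2]]; c=C[sl]; s=hsv[sl]
        z=c[...,2]; print(n,nm,"zhist",np.histogram(z,np.arange(-.01,.1,.005))[0])
        lo,hi,zz,r=(.012,.024,.018,.034) if nm=="cap" else (.066,.078,.074,.062)
        m=((z>lo)&(z<hi)&(s[...,1]<70)).astype(np.uint8) 
        m2=((s[...,1]<60)).astype(np.uint8)
        # depth cloud centroid/edge
        P=c[m>0]; print(" depth: med z",np.median(P[:,2]),"minEnclosing",cv2.minEnclosingCircle((P[:,:2]*1000).astype(np.float32)))
        if nm=="cap":
            T=c[(z>.042)]; print(" bar n",len(T),T.mean(0) if len(T) else 0, "zmed",np.median(T[:,2]) if len(T) else 0)
            if len(T)>4:
                print(" minAreaRect",cv2.minAreaRect((T[:,:2]*1000).astype(np.float32)))
        else:
            d=(s[...,2]<120)&(z>.07)
            k,l,st,ce=cv2.connectedComponentsWithStats(d.astype(np.uint8))
            for i in range(1,k):
                if st[i,4]>5: 
                    uv=ce[i]+[b[0],b[1]]; print(" dark",uv,st[i,4],ray(f,uv,.082)[0])
E
```

```text
top cap zhist [ 134 1629  860   17  101  325   62   10    8   11    6   55   68    4
    0    0    0    0    0    0    0]
 depth: med z 0.01691863237145319 minEnclosing ((516.7776489257812, 272.0835266113281), 38.84098434448242)
 bar n 140 [0.50370068 0.25340246 0.12570724] zmed 0.05083952372678513
 minAreaRect ((453.8272399902344, 149.65451049804688), (306.4117126464844, 39.10060119628906), 64.82466125488281)
top neck zhist [ 310 3444 1680  156   63    3    1    2    3   10   22   36   46  195
   88  139 1070  601  192   13    2]
 depth: med z 0.07317202538840528 minEnclosing ((545.3661499023438, -111.13198852539062), 61.937774658203125)
 dark [402.8 180.2] 15 [ 0.59833689 -0.11888915  0.082     ]
 dark [406.66666667 181.73333333] 15 [ 0.59493452 -0.12755172  0.082     ]
 dark [386.58823529 183.47058824] 17 [ 0.5905445  -0.08253213  0.082     ]
 dark [418.89473684 192.77631579] 76 [ 0.57016979 -0.15482782  0.082     ]
 dark [397.14285714 193.28571429] 7 [ 0.56852422 -0.10620009  0.082     ]
side cap zhist [ 10 955 987  14  36 268  53  21  29  24  21  32  39   1   0   0   0   0
   0 
[... 208 characters left out ...]
13104248046875, -201.19732666015625), (1325.392822265625, 37.19108963012695), 59.77543258666992)
side neck zhist [   5 1474 1509  395  282   55   48   47   64   69   69  104   42   45
   64   43  537  428  170    9    0]
 depth: med z 0.0740564091919288 minEnclosing ((546.8640747070312, -112.55703735351562), 63.972774505615234)
 dark [357.08333333 211.        ] 12 [ 0.59179381 -0.08549944  0.082     ]
 dark [352.78571429 219.39285714] 28 [ 0.56079197 -0.10426587  0.082     ]
 dark [369.13333333 218.86666667] 30 [ 0.5951659  -0.12781226  0.082     ]
 dark [368.984375 229.359375] 64 [ 0.56755128 -0.15740665  0.082     ]
 dark [348.2962963  232.88888889] 27 [ 0.51835077 -0.13640494  0.082     ]
```

```bash
python3 - <<'E'
from h import *
ang=lambda d:np.degrees(np.arctan2(d[1],d[0]))
for n,bc,bn in (("top",(205,195,265,250),(355,160,445,250)),("side",(235,150,285,200),(317,200,390,275))):
    f=dict(np.load(n+"0.npz")); C=cloud(f); hsv=cv2.cvtColor(f["image"],cv2.COLOR_BGR2HSV)
    # neck shoulder: depth edge
    v,u=np.mgrid[bn[1]:bn[3],bn[0]:bn[2]]
    z=C[bn[1]:bn[3],bn[0]:bn[2],2]; m=(z>.064).astype(np.uint8); 
    m=cv2.morphologyEx(m,cv2.MORPH_OPEN,np.ones((3,3),np.uint8))
    ct=max(cv2.findContours(m,cv2.RETR_EXTERNAL,cv2.CHAIN_APPROX_NONE)[0],key=len)[:,0]
    P=ray(f,ct+[bn[0],bn[1]],.074); x=circ(P); print(n,"neck free",x,"fixed",circ(P,.062)); 
    N=x[:2]
    # cap
    z=C[bc[1]:bc[3],bc[0]:bc[2],2]; s=hsv[bc[1]:bc[3],bc[0]:bc[2]]
    md=((z>.010)&(z<.06)).astype(np.uint8); ms=((s[...,1]<60)&(z<.06)).astype(np.uint8)
    for nm,m in(("depth",md),("sat",ms)):
        k,l,st,ce=cv2.connectedComponentsWithStats(m); i=1+np.argmax(st[1:,4]); m=(l==i).astype(np.uint8)
        ct=max(cv2.findContours(m,cv2.RETR_EXTERNAL,cv2.CHAIN_APPROX_NONE)[0],key=len)[:,0]+[bc[0],bc[1]]
        P=ray(f,ct,.018); x=circ(P); c=x[:2]; r=np.hypot(*(P[:,:2]-c).T); far=P[r>.039]
        print(n,nm,"cap free",x,"fixed",circ(P,.034),"r max",r.max(),"pointer ang",ang(far.mean(0)-np.r_[c,0]) if len(far) else None,len(far), 'far',far.mean(0) if len(far) else 0)
    zt=C[bc[1]:bc[3],bc[0]:bc[2]]; T=zt[(z>.044)&(z<.06)]
    (cx,cy),wh,a=cv2.minAreaRect((T[:,:2]*1000).astype(np.float32)); w,V=np.linalg.eigh(np.cov(T[:,:2].T)); print(" bar",T.mean(0),(cx,cy),wh,a,"pca ang",ang(V[:,1]),np.sqrt(w))
E
```

```text
top neck free [ 0.54488783 -0.11074785  0.06066329] fixed [ 0.54497708 -0.11084993]
top depth cap free [0.51131287 0.27109733 0.03300688] fixed [0.51158641 0.27105878] r max 0.04335288543015249 pointer ang 18.936906626274276 4 far [0.55031292 0.2844781  0.018     ]
top sat cap free [0.51235651 0.27224958 0.0338195 ] fixed [0.51238398 0.27223789] r max 0.04501762529494437 pointer ang 18.80282228657254 7 far [0.55166821 0.28563454 0.018     ]
 bar [0.5106133  0.27080391 0.05057304] (510.7981262207031, 271.2431640625) (46.37889862060547, 14.814153671264648) 19.32436180114746 pca ang -161.99759657244746 [0.00417512 0.01333354]
side neck free [ 0.54469827 -0.11324159  0.06161617] fixed [ 0.54480918 -0.11325859]
side depth cap free [0.51391033 0.2748068  0.03927039] fixed [0.51232195 0.27162033] r max 0.06567549404832222 pointer ang 33.35580344910635 33 far [0.5207959  0.27933938 0.018     ]
side sat cap free [0.51467731 0.27487292 0.03881159] fixed [0.51368921 0.27243945] r max 0.06509991882477904 pointer ang 41.72023697954731 28 far [0.52187805 0.28129311 0.018     ]
 bar [0.51863224 0.28303282 0.04961298] (539.6532592773438, 308.4145202636719) (137.8961639404297, 33.8257942199707) 52.81022262573242 pca ang 56.26568621590494 [0.0095183  0.04212559]
```

```bash
cat > go.py <<'E'
# print the tool-axis shift to a wanted TCP pose (x,y,z,yaw deg)
import sys; from h import *
from plant import manip
def delta(x,y,z,yaw):
    s=manip.state(); q=s["tool_rot"]; M=R.from_quat([q[1],q[2],q[3],q[0]]).as_matrix()
    cy=np.degrees(np.arctan2(M[1,0],M[0,0])); d=M.T@(np.array([x,y,z])-s["tool_pos"])
    a=np.radians(yaw); W=np.array([[np.cos(a),np.sin(a),0],[np.sin(a),-np.cos(a),0],[0,0,-1]]).T
    rv=R.from_matrix(M.T@W).as_rotvec()
    print("t",round(s["time"],2),"pos",s["tool_pos"].round(4),"yaw",cy.round(2),"F",s["contact_force"].round(1),"T",s["ft_torque"].round(2),"w",round(s["gripper_width"],3),"q6",round(s["joint_pos"][5],2))
    print("d",d.round(4),"a",rv.round(4))
if __name__=="__main__": delta(*map(float,sys.argv[1:]))
E
python3 go.py .5115 .2715 .12 109
```

```text
t 0.1 pos [0.2309 0.5802 0.2302] yaw 68.3 F [-0.4 -0.4 -0.5] T [0.01 0.01 0.01] w 0.999 q6 -0.12
d [-0.1828  0.3749  0.1104] a [-0.0009  0.0017 -0.7104]
```

```bash
python3 -m handwheel '[{"dx":-0.015,"dy":0.03,"az":-0.08},{"dx":-0.04,"dy":0.08,"dz":0.02,"az":-0.22},{"dx":-0.065,"dy":0.13,"dz":0.04,"az":-0.38},{"dx":-0.09,"dy":0.18,"dz":0.05,"az":-0.54},{"dx":-0.115,"dy":0.235,"dz":0.06,"az":-0.71}]' 90; python3 go.py .5115 .2715 .12 109
```

```text
t 0.1 pos [0.2309 0.5802 0.2302] yaw 68.3 F [-0.4 -0.4 -0.5] T [0.01 0.01 0.01] w 0.999 q6 -0.12
d [-0.1828  0.3749  0.1104] a [-0.0009  0.0017 -0.7104]invalid input at $[0]: expected keys dx, dy, dz, ax, ay, az
```

All six keys are needed.

```bash
python3 -m handwheel '[{"dx":-0.015,"dy":0.03,"dz":0,"ax":0,"ay":0,"az":-0.08},{"dx":-0.04,"dy":0.08,"dz":0.02,"ax":0,"ay":0,"az":-0.22},{"dx":-0.065,"dy":0.13,"dz":0.04,"ax":0,"ay":0,"az":-0.38},{"dx":-0.09,"dy":0.18,"dz":0.05,"ax":0,"ay":0,"az":-0.54},{"dx":-0.115,"dy":0.235,"dz":0.06,"ax":0,"ay":0,"az":-0.71}]' 90; python3 go.py .5115 .2715 .12 109
```

```text
time: 0.72
tool_pos: [0.4069, 0.3858, 0.1704]
tool_rot: [-0.0, 0.579, 0.815, -0.0]
contact_force: [0.3, -0.7, -0.2]
gripper_width: 0.647
t 0.72 pos [0.4069 0.3858 0.1704] yaw 109.22 F [ 0.3 -0.7 -0.2] T [-0.02  0.02 -0.03] w 0.647 q6 -1.28
d [-0.1423  0.0612  0.0504] a [-0.0009  0.0002  0.0038]
```

```bash
python3 -m handwheel '[{"dx":-0.05,"dy":0.022,"dz":0.015,"ax":0,"ay":0,"az":0},{"dx":-0.1,"dy":0.044,"dz":0.03,"ax":0,"ay":0,"az":0},{"dx":-0.13,"dy":0.056,"dz":0.045,"ax":0,"ay":0,"az":0.004},{"dx":-0.142,"dy":0.061,"dz":0.05,"ax":0,"ay":0,"az":0.004},{"dx":-0.142,"dy":0.061,"dz":0.05,"ax":0,"ay":0,"az":0.004}]'; python3 go.py .5115 .2715 .023 108.8
python3 - <<'E'
from h import *
from plant import manip
o=[]
for n,b in(("top",(190,170,280,260)),("side",(215,100,315,200))):
    f=manip.grab_frame(n); o.append(cv2.resize(f["image"][b[1]:b[3],b[0]:b[2]],(400,400),interpolation=cv2.INTER_CUBIC))
    print(n,proj(f,[manip.state()["tool_pos"]]))
cv2.imwrite("pics/above.png",np.hstack(o))
E
```

```text
time: 1.35
tool_pos: [0.5098, 0.2727, 0.1209]
tool_rot: [-0.001, 0.584, 0.812, -0.0]
contact_force: [-1.1, 0.6, 0.5]
gripper_width: 0.644
t 1.35 pos [0.5098 0.2727 0.1209] yaw 108.59 F [-1.1  0.6  0.5] T [-0.04  0.03 -0.  ] w 0.644 q6 -1.53
d [-0.0017  0.0013  0.0979] a [-0.0013 -0.0004 -0.0036]
top [[223.24353565 215.857472  ]]
side [[255.33769867 149.42282188]]
```

View pics/above.png

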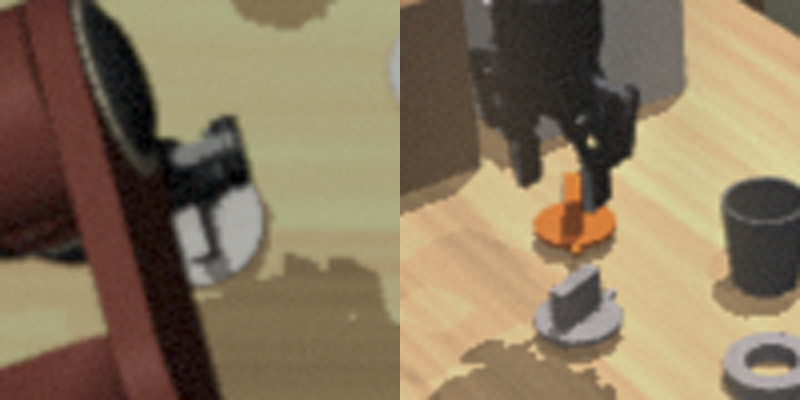

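The side crop shows the open jaws above the steel cap, lined up across its bar (finger midpoint at about (256,148), as projected), with the orange look-alike behind. I descend.

```bash
python3 -m handwheel '[{"dx":-0.001,"dy":0.001,"dz":0.03,"ax":0,"ay":0,"az":0},{"dx":-0.0015,"dy":0.001,"dz":0.06,"ax":0,"ay":0,"az":0},{"dx":-0.0015,"dy":0.001,"dz":0.085,"ax":0,"ay":0,"az":-0.003},{"dx":-0.0015,"dy":0.001,"dz":0.097,"ax":0,"ay":0,"az":-0.003},{"dx":-0.0015,"dy":0.001,"dz":0.097,"ax":0,"ay":0,"az":-0.003}]'; python3 go.py .5115 .2715 .023 108.8
python3 - <<'E'
from h import *
from plant import manip
f=manip.grab_frame("side"); cv2.imwrite("pics/down.png",cv2.resize(f["image"][110:210,205:315],(660,600),interpolation=cv2.INTER_CUBIC))
E
```

```text
time: 2.08
tool_pos: [0.5108, 0.2723, 0.0241]
tool_rot: [-0.0, 0.582, 0.813, -0.0]
contact_force: [0.4, 1.3, 0.4]
gripper_width: 0.644
t 2.08 pos [0.5108 0.2723 0.0241] yaw 108.88 F [0.4 1.3 0.4] T [-0.02  0.04  0.08] w 0.644 q6 -1.54
d [-0.001   0.0004  0.0011] a [-0.001  -0.0001  0.0014]
```

View pics/down.png

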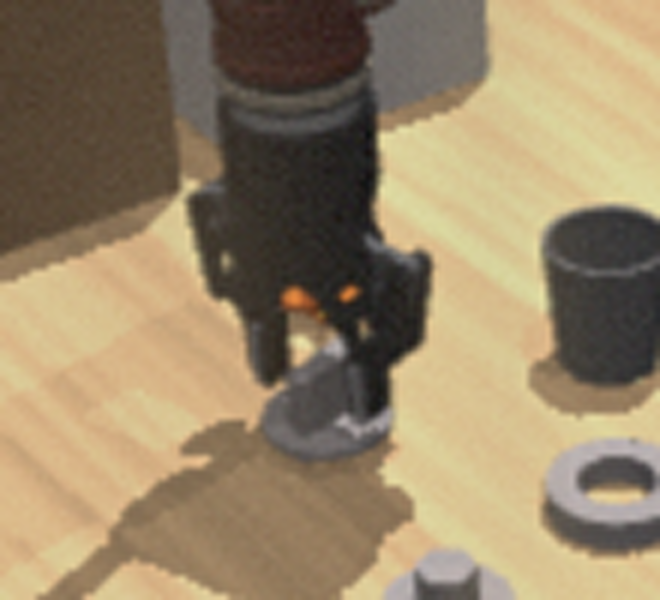

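The bar stands between the two fingers. I close on it.

```bash
python3 -m handwheel '[{"dx":0,"dy":0,"dz":0,"ax":0,"ay":0,"az":0},{"dx":0,"dy":0,"dz":0,"ax":0,"ay":0,"az":0},{"dx":0,"dy":0,"dz":0,"ax":0,"ay":0,"az":0},{"dx":0,"dy":0,"dz":0,"ax":0,"ay":0,"az":0},{"dx":0,"dy":0,"dz":0,"ax":0,"ay":0,"az":0}]' 255; python3 -m handwheel '[{"dx":0,"dy":0,"dz":-0.001,"ax":0,"ay":0,"az":0},{"dx":0,"dy":0,"dz":-0.01,"ax":0,"ay":0,"az":0},{"dx":0,"dy":0,"dz":-0.04,"ax":0,"ay":0,"az":0},{"dx":0,"dy":0,"dz":-0.08,"ax":0,"ay":0,"az":0},{"dx":0,"dy":0,"dz":-0.12,"ax":0,"ay":0,"az":0}]';python3 go.py .545 -.112 .16 121.4
```

```text
time: 2.75
tool_pos: [0.5124, 0.2721, 0.0256]
tool_rot: [0.0, 0.582, 0.813, 0.001]
contact_force: [-0.4, 1.2, 5.7]
gripper_width: 0.152
time: 3.38
tool_pos: [0.5101, 0.271, 0.144]
tool_rot: [-0.001, 0.582, 0.813, -0.002]
contact_force: [1.0, -0.3, -4.8]
gripper_width: 0.151
t 3.38 pos [0.5101 0.271  0.144 ] yaw 108.81 F [ 1.  -0.3 -4.8] T [-0.01 -0.01 -0.04] w 0.151 q6 -1.54
d [-0.3738 -0.0906 -0.0155] a [-0.0038 -0.     -0.2197]
```

Grip holds (width 0.151, weight shows). I carry it to above the mouth.

```bash
python3 -m handwheel '[{"dx":-0.03,"dy":-0.007,"dz":-0.005,"ax":0,"ay":0,"az":-0.02},{"dx":-0.08,"dy":-0.019,"dz":-0.01,"ax":0,"ay":0,"az":-0.05},{"dx":-0.13,"dy":-0.031,"dz":-0.015,"ax":0,"ay":0,"az":-0.08},{"dx":-0.18,"dy":-0.043,"dz":-0.016,"ax":0,"ay":0,"az":-0.11},{"dx":-0.23,"dy":-0.056,"dz":-0.016,"ax":0,"ay":0,"az":-0.14}]'; python3 go.py .545 -.112 .16 121.4
```

```text
time: 4.0
tool_pos: [0.5316, 0.0343, 0.1595]
tool_rot: [-0.001, 0.523, 0.852, -0.001]
contact_force: [0.9, -1.1, -4.9]
gripper_width: 0.151
t 4.0 pos [0.5316 0.0343 0.1595] yaw 116.9 F [ 0.9 -1.1 -4.9] T [-0.02 -0.02  0.01] w 0.151 q6 -2.12
d [-0.1365 -0.0542 -0.0005] a [-0.002  -0.001  -0.0786]
```

```bash
python3 -m handwheel '[{"dx":-0.045,"dy":-0.018,"dz":0,"ax":0,"ay":0,"az":-0.03},{"dx":-0.085,"dy":-0.035,"dz":0,"ax":0,"ay":0,"az":-0.06},{"dx":-0.115,"dy":-0.046,"dz":0,"ax":0,"ay":0,"az":-0.075},{"dx":-0.133,"dy":-0.053,"dz":0,"ax":0,"ay":0,"az":-0.078},{"dx":-0.136,"dy":-0.054,"dz":0,"ax":0,"ay":0,"az":-0.078}]'; python3 go.py .545 -.112 .16 121.4
python3 - <<'E'
from h import *
from plant import manip
o=[]
for n,b in(("top",(340,150,450,260)),("side",(290,150,410,270))):
    f=manip.grab_frame(n); np.savez(n+"1.npz",**f); o.append(cv2.resize(f["image"][b[1]:b[3],b[0]:b[2]],(400,400),interpolation=cv2.INTER_CUBIC))
cv2.imwrite("pics/overneck.png",np.hstack(o))
E
```

```text
time: 4.62
tool_pos: [0.5454, -0.1102, 0.1597]
tool_rot: [-0.001, 0.491, 0.871, 0.0]
contact_force: [1.2, 0.6, -4.1]
gripper_width: 0.147
t 4.62 pos [ 0.5454 -0.1102  0.1597] yaw 121.22 F [ 1.2  0.6 -4.1] T [0.03 0.   0.04] w 0.147 q6 -2.45
d [-0.0013 -0.0013 -0.0003] a [-0.0009 -0.0016 -0.0032]
```

View pics/overneck.png

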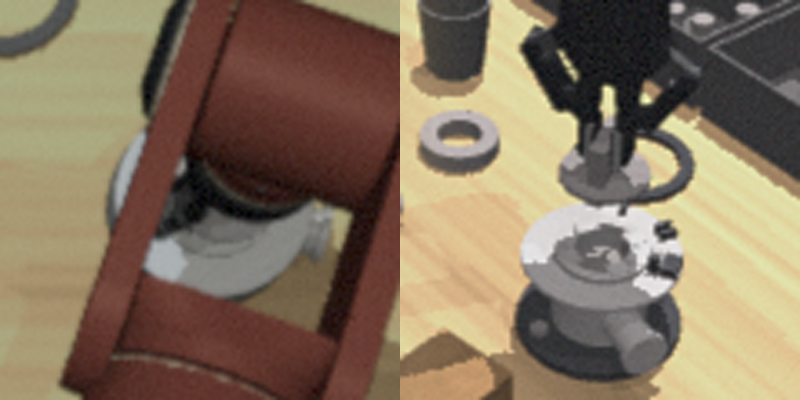

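```bash
python3 - <<'E'
from h import *
f=dict(np.load("side1.npz")); C=cloud(f)
b=(325,180,375,222)
cv2.imwrite("pics/disc.png",cv2.resize(f["image"][b[1]:b[3],b[0]:b[2]],(750,630),interpolation=cv2.INTER_CUBIC))
print(np.round(C[b[1]:b[3]:1,b[0]:b[2]:1,2][10:32,8:48:3]*1000).astype(int))
print(proj(f,[.5454,-.1102,.153]))
E
```

```text
[[  1   1  -1   2 190 188 187 196 195 188   7   8  10   0]
 [ -1  -2   0  -1 185 186 186 191 190 185   1   6   4   9]
 [ -1   1   3   2 184 187 187 190 189 181   0  -3   7   8]
 [  1   3   1  10 179 188 185 187 187 179  -1   0   4   8]
 [ -1  -1  -2  10 179 187 187 184 182 174  -1  -4   0   8]
 [ -1   2   1 150 174 864 184 182 180 170   3   3   0   3]
 [ -2  -2  -2 151 172 181 186 177 178 154   1   0   0   9]
 [ -1   3 153 152 169 178 181 172 175 152  -1  -1  -1   0]
 [  0  -3 153 153 166 178 177 173 170 154 152   0   3   4]
 [  1  -2 154 153 162 175 177 171 168 152 153  -1   0  -1]
 [  0   0 152 152 153 170 173 168 154 152 150   1   2  -2]
 [  2  -1 152 154 152 166 171 163 153 152 153  -1  -1  -5]
 [ -2   0 151 153 153 165 166 150 154 151 152   2   0   0]
 [  1   0 153 150 152 162 162 155 152 151 152   2   1   7]
 [  0  -1 154 152 151 159 160 154 152 151 152   2  -1  11]
 [  0   4 152 155 152 154 156 151 152 152 153 864   9   7]
 [ -1   3 148 153 153 155 149 153 152 152 150   8   7   7]
 [  4   1   1 152 151 153 152 152 156 153 147   8  12   5]
 [ -4   1   0 150 150 153 153 153 152 151  11   9   5   1]
 [ -1  -1  -4  -2 150 150 152 154 152 149   7   5   3  -1]
 [  2   2   0   2 148 151 149 152 149   4   0   2   0   0]
 [ -2  -1  -1  75  72 139 148 149  83   0  -3   0  -1   1]]
[[351.07781834 200.66722842]]
```

View pics/disc.png

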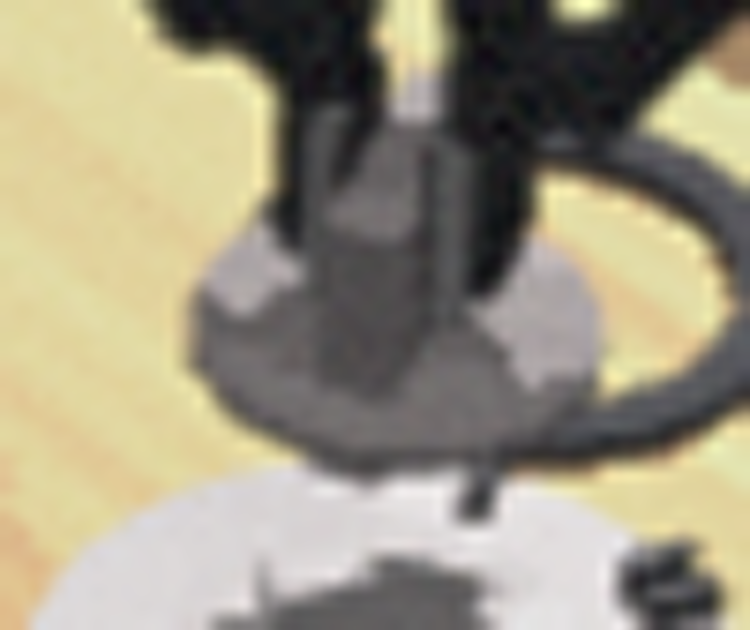

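```bash
python3 - <<'E'
from h import *
f=dict(np.load("side1.npz")); C=cloud(f)
b=(325,180,375,222); z=C[b[1]:b[3],b[0]:b[2],2]
m=((z>.13)&(z<.25)).astype(np.uint8); ct=max(cv2.findContours(m,cv2.RETR_EXTERNAL,cv2.CHAIN_APPROX_NONE)[0],key=len)[:,0]+[b[0],b[1]]
p0=proj(f,[.5454,-.1102,.1525])[0]
for h,zz in((3,.1465),(0,.1525)):
    low=ct[ct[:,1]>p0[1]+h]; P=ray(f,low,zz); print("cap side",len(low),circ(P,.034-.0007),circ(P))
# colour-based too
# neck lip & shoulder, brightness mask in side0
for n,b in(("side",(317,200,390,275)),("top",(355,160,445,250))):
    f=dict(np.load(n+"0.npz")); C=cloud(f); g=f["image"][b[1]:b[3],b[0]:b[2]]; s=cv2.cvtColor(g,cv2.COLOR_BGR2HSV); z=C[b[1]:b[3],b[0]:b[2],2]
    print(n,np.percentile(s[...,2][(z>.07)&(z<.078)],[10,50,90]))
    m=((s[...,2]>140)&(s[...,1]<50)).astype(np.uint8)
    k,l,st,ce=cv2.connectedComponentsWithStats(m); i=1+np.argmax(st[1:,4]); m=(l==i).astype(np.uint8)
    ct=max(cv2.findContours(m,cv2.RETR_EXTERNAL,cv2.CHAIN_APPROX_NONE)[0],key=len); ct=cv2.convexHull(ct)[:,0]+[b[0],b[1]]
    P=ray(f,ct,.074); print(n,"shoulder hull",circ(P),circ(P,.0615))
    e=cv2.fitEllipse(ct.astype(np.float32)); print(" ell",e, ray(f,e[0],.074))
E
```

```text
cap side 30 [ 0.54628598 -0.10834555] [ 0.54528024 -0.109669    0.03195611]
cap side 36 [ 0.54117737 -0.11364979] [ 0.54042746 -0.11472845  0.03221583]
side [113. 211. 214.]
side shoulder hull [ 0.5463189  -0.11100678  0.06146579] [ 0.54632996 -0.11101249]
 ell ((350.1144714355469, 226.09744262695312), (31.88418960571289, 48.992576599121094), 94.2237548828125) [[ 0.54481224 -0.11305684  0.074     ]]
top [139. 162. 164.]
top shoulder hull [ 0.54650406 -0.11151134  0.0616048 ] [ 0.54652577 -0.1114283 ]
 ell ((400.6022033691406, 204.06138610839844), (52.96878433227539, 59.577613830566406), 107.93675994873047) [[ 0.54525237 -0.11473719  0.074     ]]
```

Both views give the neck axis at about (0.5464, -0.1112). The start mark is at about 32°. The cap's origin is 25.2 mm below the TCP, so first lip contact would be at TCP z 0.105 and home at 0.093. I lower to just above the lip.

```bash
python3 go.py .5464 -.1112 .110 122.1; python3 -m handwheel '[{"dx":-0.001,"dy":0.0,"dz":0.01,"ax":0,"ay":0,"az":-0.006},{"dx":-0.0015,"dy":0.0005,"dz":0.03,"ax":0,"ay":0,"az":-0.015},{"dx":-0.0015,"dy":0.0005,"dz":0.045,"ax":0,"ay":0,"az":-0.015},{"dx":-0.0015,"dy":0.0005,"dz":0.05,"ax":0,"ay":0,"az":-0.015},{"dx":-0.0015,"dy":0.0005,"dz":0.05,"ax":0,"ay":0,"az":-0.015}]'; python3 go.py .5464 -.1112 .093 122.1
```

```text
t 4.72 pos [ 0.5456 -0.1092  0.16  ] yaw 121.31 F [ 0.1 -0.2 -4.8] T [ 0.04  0.02 -0.04] w 0.154 q6 -2.45
d [-0.0022 -0.0004  0.0499] a [-0.0004 -0.0014 -0.0139]
time: 5.35
tool_pos: [0.5468, -0.1106, 0.1096]
tool_rot: [-0.001, 0.484, 0.875, -0.0]
contact_force: [0.1, -0.1, -3.5]
gripper_width: 0.155
t 5.35 pos [ 0.5468 -0.1106  0.1096] yaw 122.16 F [ 0.1 -0.1 -3.5] T [ 0.04 -0.01  0.01] w 0.155 q6 -2.47
d [-0.0003 -0.0006  0.0166] a [-0.0008 -0.0011  0.0011]
```

```bash
python3 - <<'E'
from h import *
from plant import manip
f=manip.grab_frame("side"); b=(317,190,392,250); np.savez("side2.npz",**f); cv2.imwrite("pics/enter.png",cv2.resize(f["image"][b[1]:b[3],b[0]:b[2]],(750,600),interpolation=cv2.INTER_CUBIC))
E
python3 -m handwheel '[{"dx":0,"dy":0,"dz":0.002,"ax":0,"ay":0,"az":0},{"dx":0,"dy":0,"dz":0.004,"ax":0,"ay":0,"az":0},{"dx":0,"dy":0,"dz":0.006,"ax":0,"ay":0,"az":0},{"dx":0,"dy":0,"dz":0.007,"ax":0,"ay":0,"az":0}]'; python3 go.py .5464 -.1112 .093 122.1
```

```text
time: 5.9
tool_pos: [0.5471, -0.1108, 0.1033]
tool_rot: [-0.0, 0.484, 0.875, -0.0]
contact_force: [-0.4, 0.9, -3.4]
gripper_width: 0.153
t 5.9 pos [ 0.5471 -0.1108  0.1033] yaw 122.16 F [-0.4  0.9 -3.4] T [-0.01 -0.01 -0.05] w 0.153 q6 -2.47
d [ 0.     -0.0008  0.0103] a [-0.0001 -0.0002  0.0011]
```

View pics/enter.png

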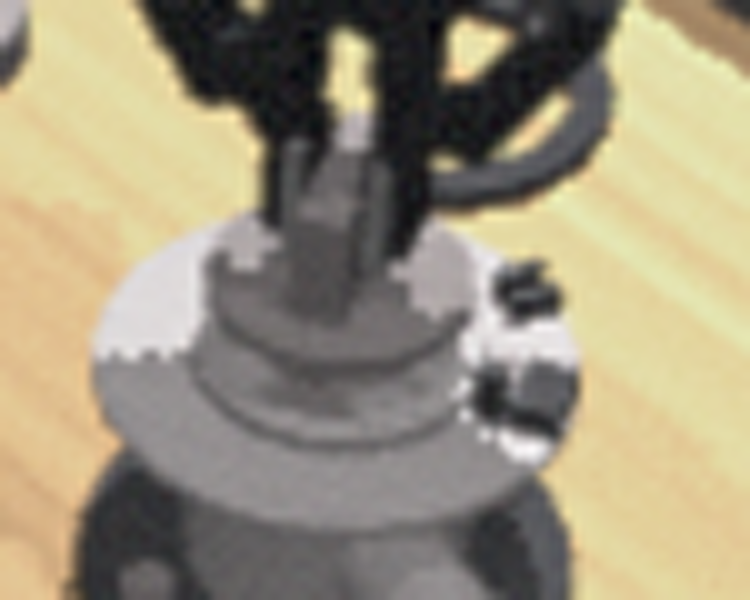

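The picture shows the cap centred over the lip (disc (340,285), lip (335,370) in the crop). No contact so far; I continue gently.

```bash
python3 -m handwheel '[{"dx":0,"dy":0,"dz":0.002,"ax":0,"ay":0,"az":0},{"dx":0,"dy":0,"dz":0.004,"ax":0,"ay":0,"az":0},{"dx":0,"dy":0,"dz":0.005,"ax":0,"ay":0,"az":0}]'; python3 go.py .5464 -.1112 .093 122.1
```

```text
time: 6.28
tool_pos: [0.5471, -0.1108, 0.0982]
tool_rot: [-0.0, 0.484, 0.875, -0.0]
contact_force: [0.0, 0.1, -4.3]
gripper_width: 0.155
t 6.28 pos [ 0.5471 -0.1108  0.0982] yaw 122.16 F [ 0.   0.1 -4.3] T [-0.02 -0.02  0.03] w 0.155 q6 -2.47
d [ 0.     -0.0008  0.0052] a [-0.0002 -0.0002  0.0011]
```

Free entry with no side force. Down to seating.

```bash
python3 -m handwheel '[{"dx":0,"dy":0,"dz":0.002,"ax":0,"ay":0,"az":0},{"dx":0,"dy":0,"dz":0.0035,"ax":0,"ay":0,"az":0},{"dx":0,"dy":0,"dz":0.0045,"ax":0,"ay":0,"az":0},{"dx":0,"dy":0,"dz":0.0045,"ax":0,"ay":0,"az":0}]'; python3 go.py .5464 -.1112 .093 122.1; python3 -m handwheel '[{"dx":0,"dy":0,"dz":0.001,"ax":0,"ay":0,"az":0},{"dx":0,"dy":0,"dz":0.0015,"ax":0,"ay":0,"az":0},{"dx":0,"dy":0,"dz":0.0015,"ax":0,"ay":0,"az":0}]'; python3 go.py .5464 -.1112 .093 122.1
```

```text
time: 6.78
tool_pos: [0.5471, -0.1109, 0.0939]
tool_rot: [-0.0, 0.484, 0.875, -0.0]
contact_force: [0.4, -0.2, -4.2]
gripper_width: 0.152
t 6.78 pos [ 0.5471 -0.1109  0.0939] yaw 122.16 F [ 0.4 -0.2 -4.2] T [ 0.    0.07 -0.03] w 0.152 q6 -2.47
d [ 0.0001 -0.0008  0.0009] a [-0.0001 -0.      0.0011]
time: 7.15
tool_pos: [0.5473, -0.1109, 0.0936]
tool_rot: [-0.0, 0.484, 0.875, -0.0]
contact_force: [-5.2, 0.8, 3.6]
gripper_width: 0.15
t 7.15 pos [ 0.5473 -0.1109  0.0936] yaw 122.17 F [-5.2  0.8  3.6] T [ 0.24  0.7  -0.  ] w 0.15 q6 -2.47
d [ 0.0002 -0.0009  0.0006] a [-0.0002  0.      0.0012]
```

```bash
python3 -m handwheel '[{"dx":0.0003,"dy":-0.0006,"dz":0,"ax":0,"ay":0,"az":0},{"dx":0.0003,"dy":-0.0006,"dz":0.0005,"ax":0,"ay":0,"az":0},{"dx":0.0003,"dy":-0.0006,"dz":0.001,"ax":0,"ay":0,"az":0},{"dx":0.0003,"dy":-0.0006,"dz":0.001,"ax":0,"ay":0,"az":0}]'; python3 go.py .5464 -.1112 .093 122.1
python3 - <<'E'
from h import *
from plant import manip
f=manip.grab_frame("side"); b=(317,190,392,250); np.savez("side3.npz",**f); cv2.imwrite("pics/home.png",cv2.resize(f["image"][b[1]:b[3],b[0]:b[2]],(750,600),interpolation=cv2.INTER_CUBIC))
C=cloud(f)[195:250,330:370]; z=C[...,2]; print(np.median(z[(z>.088)&(z<.108)]),np.histogram(z,np.arange(.07,.12,.002))[0])
E
```

```text
time: 7.65
tool_pos: [0.5473, -0.1109, 0.0936]
tool_rot: [0.001, 0.484, 0.875, 0.0]
contact_force: [-5.9, 3.0, 10.5]
gripper_width: 0.151
t 7.65 pos [ 0.5473 -0.1109  0.0936] yaw 122.17 F [-5.9  3.  10.5] T [ 0.49  0.91 -0.02] w 0.151 q6 -2.47
d [ 0.0002 -0.0009  0.0006] a [0.0012 0.0008 0.0012]
0.09666654549394305 [ 67 236 215  74  36  52  40 108 106  19   7   4   7  10   2   7   8   7
  10  12  15  12   9  13]
```

View pics/home.png

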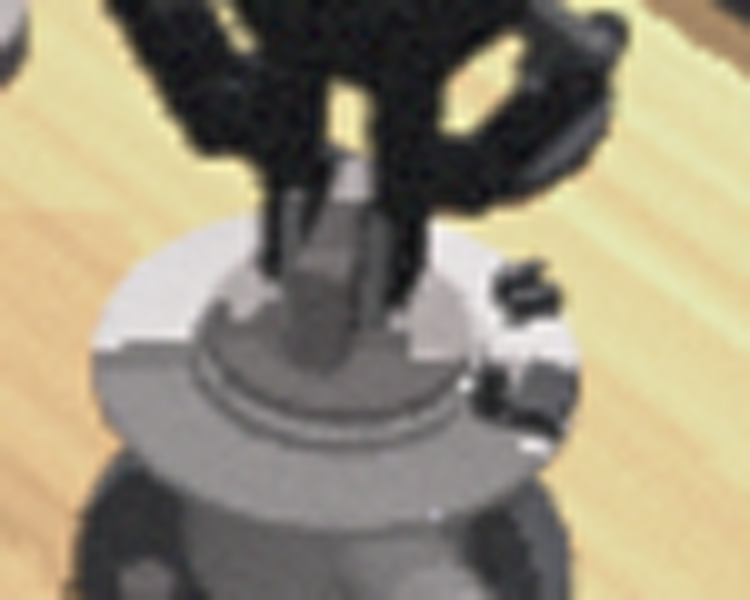

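The cap is home: the disc top reads 0.085–0.087 (expected 0.086) with firm vertical contact. I ease the push slightly and start the clockwise twist.

```bash
python3 -m handwheel '[{"dx":0,"dy":0,"dz":-0.0008,"ax":0,"ay":0,"az":0.0},{"dx":0,"dy":0,"dz":-0.0008,"ax":0,"ay":0,"az":0.05},{"dx":0,"dy":0,"dz":-0.0008,"ax":0,"ay":0,"az":0.12},{"dx":0,"dy":0,"dz":-0.0008,"ax":0,"ay":0,"az":0.19},{"dx":0,"dy":0,"dz":-0.0008,"ax":0,"ay":0,"az":0.26}]'; python3 go.py .5464 -.1112 .093 77
```

```text
time: 8.32
tool_pos: [0.5477, -0.1107, 0.0936]
tool_rot: [0.001, 0.594, 0.805, 0.001]
contact_force: [-1.3, 2.5, 5.3]
gripper_width: 0.154
t 8.32 pos [ 0.5477 -0.1107  0.0936] yaw 107.17 F [-1.3  2.5  5.3] T [0.5  0.27 0.31] w 0.154 q6 -2.2
d [-0.0001 -0.0014  0.0006] a [ 3.000e-03 -1.000e-04  5.266e-01]
```

```bash
python3 -m handwheel '[{"dx":0,"dy":0,"dz":0,"ax":0,"ay":0,"az":0.07},{"dx":0,"dy":0,"dz":0,"ax":0,"ay":0,"az":0.14},{"dx":0,"dy":0,"dz":0,"ax":0,"ay":0,"az":0.21},{"dx":0,"dy":0,"dz":0,"ax":0,"ay":0,"az":0.28},{"dx":0,"dy":0,"dz":0,"ax":0,"ay":0,"az":0.35}]'; python3 go.py .5464 -.1112 .093 77
python3 - <<'E'
from h import *
from plant import manip
o=[]
for n,b in(("side",(325,195,385,240)),("top",(365,170,445,230))):
    f=manip.grab_frame(n); np.savez(n+"4.npz",**f); o.append(cv2.resize(f["image"][b[1]:b[3],b[0]:b[2]],(800,600),interpolation=cv2.INTER_CUBIC))
    cv2.imwrite(f"pics/mid_{n}.png",o[-1])
E
```

```text
time: 8.95
tool_pos: [0.5479, -0.1104, 0.0936]
tool_rot: [0.001, 0.725, 0.689, 0.001]
contact_force: [-0.0, 3.4, 4.0]
gripper_width: 0.151
t 8.95 pos [ 0.5479 -0.1104  0.0936] yaw 87.13 F [-0.   3.4  4. ] T [0.57 0.2  0.27] w 0.151 q6 -1.85
d [-0.0008 -0.0014  0.0006] a [ 0.0033 -0.001   0.1769]
```

View pics/mid_side.png

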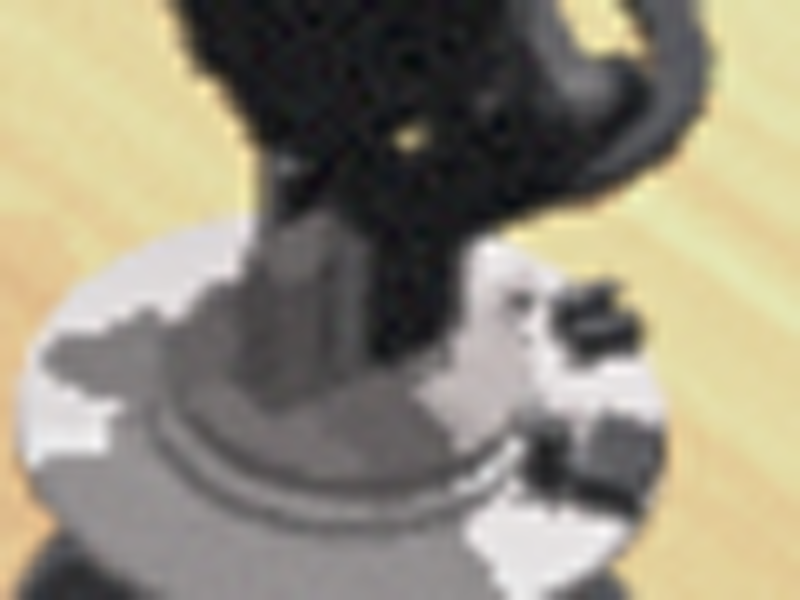

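View pics/mid_top.png

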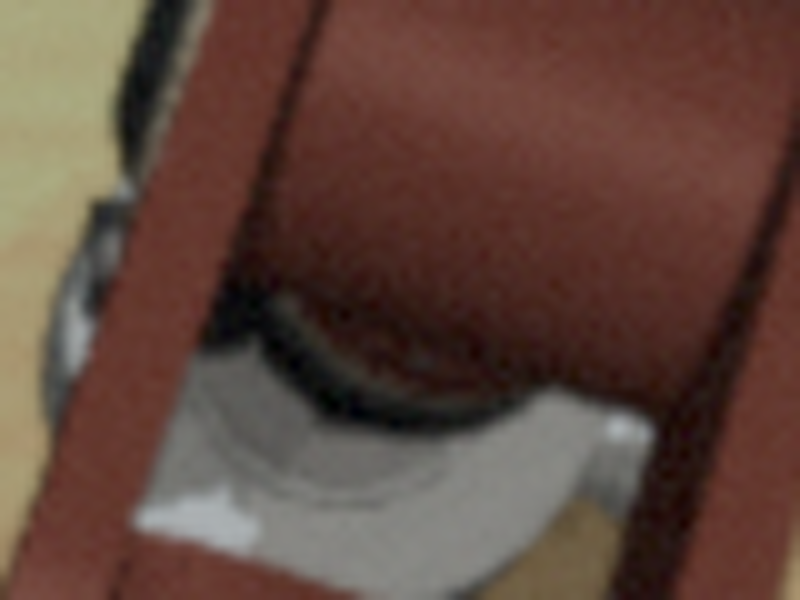

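The side crop shows the pointer at about (520,300) and the rib pair at (600,320), so roughly 10° remain. The vent mark works out to about -13.7°, which is tool yaw about 76.3°. I turn most of the way and look.

```bash
python3 -m handwheel '[{"dx":0,"dy":0,"dz":0,"ax":0,"ay":0,"az":0.05},{"dx":0,"dy":0,"dz":0,"ax":0,"ay":0,"az":0.1},{"dx":0,"dy":0,"dz":0,"ax":0,"ay":0,"az":0.15},{"dx":0,"dy":0,"dz":0,"ax":0,"ay":0,"az":0.18},{"dx":0,"dy":0,"dz":0,"ax":0,"ay":0,"az":0.18}]'; python3 go.py .5464 -.1112 .093 76.3
python3 - <<'E'
from h import *
from plant import manip
f=manip.grab_frame("side"); np.savez("side5.npz",**f); s=12; b=(335,195,385,240)
im=f["image"]; a=cv2.resize(im[b[1]:b[3],b[0]:b[2]],None,fx=16,fy=12*16/12,interpolation=cv2.INTER_CUBIC)[:600]
cv2.imwrite("pics/end.png",a[:600,:800])
C=cloud(f)[195:250,330:370]; z=C[...,2]; print(np.histogram(z,np.arange(.076,.096,.002))[0])
E
```

```text
time: 9.68
tool_pos: [0.5479, -0.1105, 0.0936]
tool_rot: [0.001, 0.783, 0.622, 0.002]
contact_force: [0.4, 3.8, 5.6]
gripper_width: 0.152
t 9.68 pos [ 0.5479 -0.1105  0.0936] yaw 76.96 F [0.4 3.8 5.6] T [0.64 0.16 0.13] w 0.152 q6 -1.68
d [-0.0011 -0.0013  0.0006] a [ 0.0033 -0.0013  0.0115]
[ 71  48  39  38 104  95  22  16   7   7]
```

View pics/end.png

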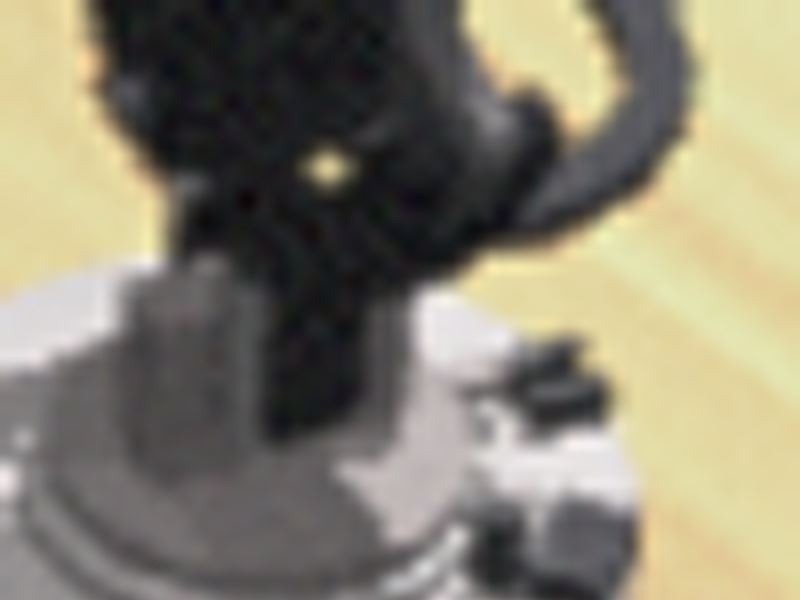

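```bash
python3 - <<'E'
from h import *
f=dict(np.load("side5.npz")); b=(357,208,377,228); S=30
a=cv2.resize(f["image"][b[1]:b[3],b[0]:b[2]],None,fx=S,fy=S,interpolation=cv2.INTER_CUBIC)
c0=a.copy()
N=np.array([.5464,-.1112]); Cc=np.array([.5472,-.1109])
def P(c,x,y,yaw,z):
    t=np.radians(yaw); return [c[0]+x*np.cos(t)-y*np.sin(t),c[1]+x*np.sin(t)+y*np.cos(t),z]
def dr(pts,col):
    q=((proj(f,pts)-[b[0],b[1]]+.5)*S).astype(int); cv2.polylines(a,[q],True,col,2)
dr([P(Cc,.033,-.003,-13.3,.086),P(Cc,.044,-.003,-13.3,.086),P(Cc,.044,.003,-13.3,.086),P(Cc,.033,.003,-13.3,.086)],(0,0,255))
for k in(-5.2,5.2):
    yy=k*np.pi/180*.054
    dr([P(N,.047,yy-.0025,-13.6,.082),P(N,.061,yy-.0025,-13.6,.082),P(N,.061,yy+.0025,-13.6,.082),P(N,.047,yy+.0025,-13.6,.082)],(0,255,0))
cv2.imwrite("pics/ov.png",np.hstack([c0,a])[:, :1200]); cv2.imwrite("pics/ov.png",cv2.resize(np.hstack([c0,a]),(800,400)))
E
```

```text
(no output)
```

View pics/ov.png

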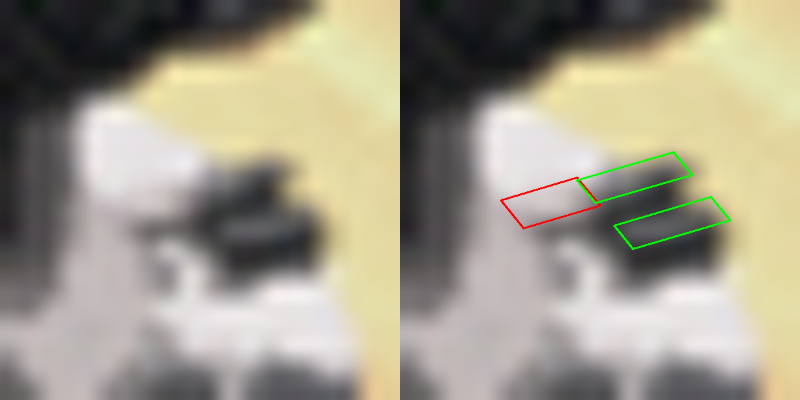

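The projected pointer (red, from the tool yaw) and rib pair (green, from the measured neck) fit the picture: the ear sits on the pair's centreline. One small trim and settle, then a last check.

```bash
python3 -m handwheel '[{"dx":0,"dy":0,"dz":0,"ax":0,"ay":0,"az":0.01},{"dx":0,"dy":0,"dz":0,"ax":0,"ay":0,"az":0.01},{"dx":0,"dy":0,"dz":0,"ax":0,"ay":0,"az":0.01},{"dx":0,"dy":0,"dz":0,"ax":0,"ay":0,"az":0.01},{"dx":0,"dy":0,"dz":0,"ax":0,"ay":0,"az":0.01}]'; python3 go.py .5464 -.1112 .093 76.3;python3 -m handwheel '[{"dx":0,"dy":0,"dz":0,"ax":0,"ay":0,"az":0},{"dx":0,"dy":0,"dz":0,"ax":0,"ay":0,"az":0},{"dx":0,"dy":0,"dz":0,"ax":0,"ay":0,"az":0},{"dx":0,"dy":0,"dz":0,"ax":0,"ay":0,"az":0},{"dx":0,"dy":0,"dz":0,"ax":0,"ay":0,"az":0}]'
python3 go.py .5464 -.1112 .093 76.3
python3 - <<'E'
from h import *
from plant import manip
f=manip.grab_frame("side"); cv2.imwrite("pics/final.png",f["image"])
C=cloud(f)[195:250,330:370]; z=C[...,2]; print(np.median(z[(z>.083)&(z<.089)]),np.histogram(z,np.arange(.076,.096,.002))[0])
E
```

```text
time: 10.35
tool_pos: [0.5479, -0.1105, 0.0937]
tool_rot: [0.001, 0.786, 0.618, 0.002]
contact_force: [0.6, 4.5, 5.0]
gripper_width: 0.148
t 10.35 pos [ 0.5479 -0.1105  0.0937] yaw 76.4 F [0.6 4.5 5. ] T [0.58 0.11 0.21] w 0.148 q6 -1.67
d [-0.0011 -0.0013  0.0007] a [ 0.0033 -0.0014  0.0018]
time: 10.98
tool_pos: [0.5479, -0.1105, 0.0936]
tool_rot: [0.001, 0.786, 0.618, 0.002]
contact_force: [-0.9, 4.4, 5.9]
gripper_width: 0.153
t 10.97 pos [ 0.5479 -0.1105  0.0936] yaw 76.4 F [-0.9  4.4  5.9] T [0.64 0.16 0.21] w 0.153 q6 -1.67
d [-0.0011 -0.0013  0.0006] a [ 0.0032 -0.0014  0.0018]
0.08575850113053085 [ 72  43  43  47 110  91  22   9   6  10]
```

View pics/final.png

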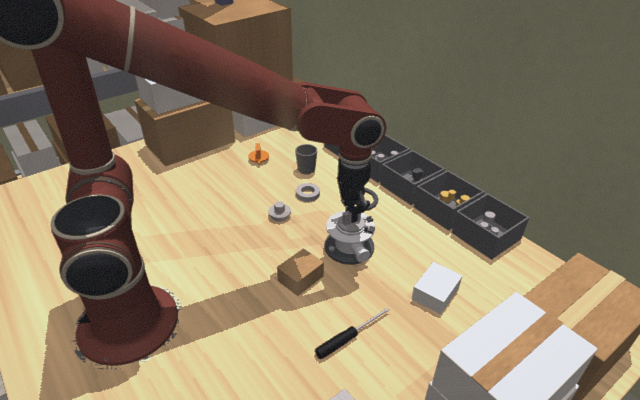

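The picture shows the cap held seated at about (351,226), with plug, bearing, cartons, driver, cup and orange cap where they were. The pose is steady, so I hand the job in.

```bash
python3 -c "
from plant import manip
print(manip.job_done())"
```

```text
the job is handed in; nothing more can be done
None
```

The steel cap is fully home in the neck, twisted about 46° clockwise to the double-rib vent mark. The gripper is still holding it with a light downward push. I handed the job in at about 11 s, well short of the lock's 72° catch.

- **Seating:** the disc's top read 85.8 mm against the expected 86 mm. The wrist took about 10 N vertically.
- **Steadiness:** the pose did not change over the last 0.6 s before handing in. About 0.2 N m of twisting moment was still on the wrist.
- **Pointer:** by the gripper's angle it sits at -13.6°; the rib pair measured about -13.6° in the top view. Before a final 0.6° trim, the side picture agreed with the ear on the pair's centreline.
- **Bystanders:** all the listed things and the orange look-alike appear unmoved in the last side picture, except the clutch ring, mostly hidden behind the gripper, so I could not check it.

**What disagreed or stayed uncertain:**
- The two cameras differed by 1 to 2° on the marks after correction, so the vent position is good to about that.
- A side force of about 4 N remained, because the tool held the cap about 1.5 mm off the measured neck axis.
- The top camera was blocked by the arm at the end, so the final check used the side view only.

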